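Clamp the lid of the sample chamber

TASK

Clamp the lid of the small metal sample chamber shut: with a finger, push the flat steel strap round over the lid until it is fully home against its stop under the cam, then push the upright cam lever all the way down. Leave the lever up until the strap is home. Only push: pick nothing up, keep the lid seated, and leave the glassware and other things on the bench where they are.

Things in the scene. Friction and masses are not known exactly. Their poses are not given: they have to be found in the camera images.
- fixture: The clamp fixture, fixed to the bench: aluminium base plate 260 (x) x 130 (y) x 12 mm thick. Origin: centre of the plate's underside, on the bench; z up. On it: the round steel chamber (100 mm diameter, rim at z = 62) at the origin; a round strap post at x = -85; a square catch post (20 x 30 mm, top at z = 128) at x = +107 (97 to 117), all at y = 0.
- strap_hinge (a point): Point on the strap's vertical pivot axis (fixture x = -85, y = 0 mm), at mid-thickness of the strap, 89 mm above the bench. Fixed to the fixture. A boss of 36 mm diameter surrounds it, top at 102 mm, with a nut up to 110 mm.
- strap (a joint): Angle of the strap about its vertical pivot, rad. 1.5 = home: it lies straight across the lid along the fixture's +x, its end under the cam, against its stop. 0 = fully open: it points 1.5 rad clockwise (seen from above) from home, towards the fixture's -y. Starts between 0 and 0.5; closing is counter-clockwise from above. Friction holds it where it is left; pushing it 95 mm from the pivot takes about 1.5 N.
- strap_end (a point): Point on the centre line of the strap, at mid-thickness (89 mm above the bench), at its free end, 170 mm from the pivot. The strap is a straight steel bar 26 mm wide, 20 mm tall (79 to 99 mm above the bench), its underside 9 mm above the lid's top; an 8 mm long rubber foot of 22 mm diameter is under it, 85 mm from the pivot.
- lever (a joint): Angle of the cam lever, rad: 0 = upright, grows as it swings over towards the fixture's +y and down; 1.5 = fully down against its stop, nearly level. Starts between 0 and 0.3. Stiff (0.35 N m, about 5 N near its end), stays where it is left.
- lever_hinge (a point): Point on the lever's level axis, which runs along the fixture's x (fixture x = +81, y = 0 mm), 114 mm above the bench, in the middle of the lever's width. Fixed to the fixture. The round cam here is 25 mm in diameter.
- lever_end (a point): Middle of the lever's free end, 90 mm from its axis. The lever is 12 mm thick (in the direction it swings); its outer 45 mm is a black plastic grip 22 mm wide, nearer the axis it is a 14 mm wide steel bar.
- lid: The loose round lid lying on the chamber: aluminium disc 112 mm in diameter, 8 mm thick (62 to 70 mm above the bench) with a plug 86 mm wide, 8 mm deep, below. Origin: centre of the disc's underside. To stay seated.
- vial_a: Small amber vial, 24 mm diameter, 42 mm high, standing on the bench beside the fixture on its -y side, under the strap's swing (the strap passes over it). Origin: centre of its foot. Leave alone.
- vial_b: A second such vial, on the fixture's +y side. Origin: centre of its foot. Leave alone.
- dropper: White bottle with a black cap, 36 mm diameter, 85 mm high, on the fixture's +y side. Origin: centre of its foot. Leave alone.
- flask: Conical glass flask, 86 mm wide at its foot, 132 mm high, on the bench to the left (+y). Origin: centre of its foot. Leave alone.
- beaker: Open glass beaker, 70 mm diameter, 90 mm high, on the bench to the right (-y). Origin: centre of its foot. Leave alone.
- spatula: Thin steel laboratory spatula, 175 mm long, 16 mm wide, 5 mm thick, lying on the bench beyond the fixture. Origin: under its middle. Leave alone.
- marker: Black pen, 14 mm diameter, 130 mm long (14 mm more with its round ends), lying on the bench to the left. Origin: under its middle. Leave alone.
Mind the look-alikes: they are no part of the job. Several things have the shape of the lid; the one meant has the colours described above.

How it is judged:
By the outcome, as a careful person would: the job done as asked, in the order asked, and still so for the second after the job is handed in, with the robot touching nothing.
It also fails if it takes over 43 s, if anything falls off the work surface, if the arm or the gripper's body presses on something with over 40 N, if the wrist force passes 120 N, or if a joint passes its speed limit or range.

ROBOT

A 6-joint arm with a two-finger parallel gripper is mounted at the origin on the work surface. World frame = base frame: x ahead of the robot, y to its left, z up, the work surface at z = 0. Lengths are in mm, angles in rad, forces in N, time in s.
With the tool pointing down it reaches from about 275 to 825 mm from the base axis. Payload 4.9 kg.
Tool frame: the origin (TCP) lies midway between the tips of the shut fingers; the grasp point (between the pads) lies 19 mm behind it; z points along the fingers, y is the direction in which the jaws open and shut (so a half turn about z gives the same grasp; the last joint's range is limited). The gripper opens to 85 mm and grips with 20 to 120 N. Pads are 22 mm wide; open, the fingers measure 114 mm over their backs; the gripper's body (76 mm by 85 mm) begins 54 mm behind the grasp point. The pads swing forward as they close: fully open they stand 13 mm farther back than shut.
Start: joints at [1.084, 0.326, -0.193, 1.052, 0, 1.437], TCP at [190.035, 516.145, 231.281] pointing down, gripper open.
Joint ranges: [-2.65, 2.65], [-0.97, 1.79], [-1.3, 1.35], [-1.93, 2.1], [-1.47, 1.37], [-3.14, 3.14]. Speed limits (rad/s): [2.57, 2.57, 3.14, 3.14, 3.14, 3.14].

INTERFACE

Orientations are given as a 3x3 rotation matrix whose columns are the frame's x, y, z axes.
In Python, from bench import bot gives the robot as it stands.
- The arm moves only by the tool carry_out, never from a script. Its argument "steps" is a list of rows, each an object of numbers: "jaw": the opening, from -1 (shut) to 1 (fully open); "tx", "ty", "tz": the shift along the tool's x, y, z in mm; "twist": the turn about the tool's z in rad. A call has 1 to 12 rows; each row shifts and turns the pose as measured when the row begins, along the tool's axes as they then stand; what a row does not reach is not made up. A row lasts 1/8 s, in which the tool goes at most 62.5 mm and 10.7 degrees, less where a joint would pass 70% of its speed; a pose out of reach is approached as far as the arm can. A call is refused whole if a number of a shift passes 62.5 or a number of a turn 0.188, either way. A call with a gripper value outside its range is refused whole. The fingers move at their own pace and stop on an object; the grip force is fixed at half the most. Time passes only in rows, so rows that do not move let the fingers close. It gives the time, the measured TCP pose, the force and the opening at its end, in the units of the state.
- bot.get_state(): the state, without advancing time (a new reading comes with each control period).
- bot.snapshot(name): name is "scene" or "top" or "wrist"; returns a dict with "img" (384x512x3 uint8, blue, green, red), "fx", "fy", "cx", "cy" (pixels), "R" (3x3) and "t" (3): a world point X has camera coordinates R X + t. Camera axes: x right, y down, z forward; pixel columns grow to the right and rows downward; lengths in mm; the calibration is good to about 2 mm. The wrist camera is an equidistant fisheye: a pixel r from the principal point sees the ray r / f radians off the axis. A picture is of the moment at which its call begins. There is no depth.
- bot.hand_in(): hands the job in, once; it reports no verdict.
Trained networks look in a picture, given as the dict that the camera call returned (one of the last four; its "shot" number tells which), for a name from the list of things; names that differ only in an ending like _2 or _b are one class to them, and where a whole thing is asked for, a point or a joint stands for the part that bears it (a point fixed in the world has none). Each returns a list of dicts, best first, with "p" (0 to 1); they miss things now and then, are a little off and sometimes report something else, mostly with a low value. They report only what shows in the picture. A call takes as long as a camera call. They do not tell look-alikes from the thing itself.
- bot.masks_of(target, picture): "pixels" (384x512 bool, what is visible of it) and "rect" ([left, top, width, height] in pixels, round what is visible of it).
- bot.landmark_of(target, picture): "point" ([column, row] in pixels: a listed point, or the origin of a listed thing).
The state is a dict: "clock": time; "joint_pos": joint angles; "dq": joint speeds; "joint_torque": joint torques, N m; "tcp_pos": TCP position; "orientation": TCP orientation; "contact_force": force on the tool from outside, world axes, zero at the start; "ft_torque": the same for the moment, N m; "finger_gap": finger opening in mm.
Only numpy, scipy, OpenCV 4.12 (cv2) and the standard library are available. Lean on these libraries where they do the work, as an engineer would, in place of code of your own. Each camera call takes 0.05 s, during which the arm holds its last target.

## Working session

There is one attempt and no reset: what is moved stays moved. The work goes in short steps, Python scripts to look and compute and a tool call to move; the robot and the scene stay as the last step left them, time stands still between calls to the robot, and variables do not carry over. Pictures are saved under pics/ and viewed, and the job is handed in when it is done.

Besides the shell and the picture viewer there is one more tool, called after ">>>" as name([rows], argument=value, ...), one row to a line, values as JSON. carry_out: Moves the arm, as the interface text tells. Its arguments: {"type":"object","properties":{"steps":{"type":"array"}},"required":["steps"]}

```bash
mkdir -p pics
python3 - <<'E'
from bench import bot
import cv2,pickle,numpy as np
s=bot.get_state();print({k:np.round(v,3).tolist() for k,v in s.items()})
for n in ['scene','top']:
    p=bot.snapshot(n);cv2.imwrite(f'pics/{n}0.png',p['img']);pickle.dump(p,open(f'{n}0.pkl','wb'))
    print(n,{k:np.round(p[k],3).tolist() for k in p if k!='img'})
    for t in ['strap_hinge','strap_end','lever_hinge','lever_end','lid','fixture','vial_a','dropper','flask','beaker']:
        print(t,[(np.round(d['point']).tolist(),round(d['p'],2)) for d in bot.landmark_of(t,p)[:4]])
E
```

```text
{'clock': 0.0, 'joint_pos': [1.084, 0.327, -0.194, 1.052, 0.0, 1.437], 'dq': [0.0, 0.001, 0.001, -0.001, -0.001, 0.0], 'joint_torque': [0.001, -44.34, 26.244, 0.015, -0.0, -0.0], 'tcp_pos': [189.749, 515.62, 230.501], 'orientation': [[-0.938, 0.345, -0.001], [0.345, 0.938, -0.002], [0.0, -0.002, -1.0]], 'contact_force': [-1.051, -0.002, -0.708], 'ft_torque': [-0.02, -0.029, 0.006], 'finger_gap': 85.134}
scene {'fx': 400.09, 'fy': 400.09, 'cx': 248.597, 'cy': 193.606, 'R': [[-0.832, 0.554, 0.015], [0.396, 0.613, -0.684], [-0.388, -0.563, -0.73]], 't': [462.136, -115.344, 1486.12], 'shot': 1}
strap_hinge [([247.0, 181.0], 0.82)]
strap_end [([194.0, 174.0], 0.58)]
lever_hinge [([207.0, 204.0], 0.55), ([268.0, 222.0], 0.5)]
lever_end [([229.0, 213.0], 0.64), ([214.0, 182.0], 0.49)]
lid [([226.0, 202.0], 0.86), ([257.0, 160.0], 0.69), ([248.0, 261.0], 0.65), ([156.0, 194.0], 0.56)]
fixture [([228.0, 214.0], 0.89), ([227.0, 200.0], 0.74)]
vial_a [([264.0, 223.0], 0.41)]
dropper [([268.0, 237.0], 0.72)]
flask [([308.0, 341.0], 0.56)]
beaker [([179.0, 160.0], 0.84)]
top {'fx': 452.791, 'fy': 452.791, 'cx': 257.745, 'cy': 201.174, 'R': [[-0.006, -1.0, 0.006], [-0.994, 0.005, -0.105], [0.105, -0.007, -0.994]], 't': [-8.689, 552.104, 1510.308], 'shot': 2}
strap_hinge [([287.0, 213.0], 0.83)]
strap_end [([327.0, 179.0], 0.65)]
lever_hinge [([273.0, 165.0], 0.84), ([136.0, 258.0], 0.38)]
lever_end [([267.0, 163.0], 0.51)]
lid [([337.0, 150.0], 0.96), ([281.0, 190.0], 0.92), ([226.0, 180.0], 0.65), ([325.0, 257.0], 0.56)]
fixture [([278.0, 192.0], 0.64)]
vial_a [([315.0, 178.0], 0.63), ([249.0, 221.0], 0.35)]
dropper [([237.0, 213.0], 0.68)]
flask [([141.0, 180.0], 0.87), ([220.0, 128.0], 0.61)]
beaker [([368.0, 190.0], 0.76)]
```

Run:
```python
import cv2
a=cv2.imread('pics/scene0.png')[110:290,120:340]; cv2.imwrite('pics/s1.png',cv2.resize(a,None,fx=3.3,fy=3.3,interpolation=2))
a=cv2.imread('pics/top0.png')[100:290,100:400]; cv2.imwrite('pics/t1.png',cv2.resize(a,None,fx=2.6,fy=2.6,interpolation=2))
```

```text
(no output)
```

View pics/s1.png

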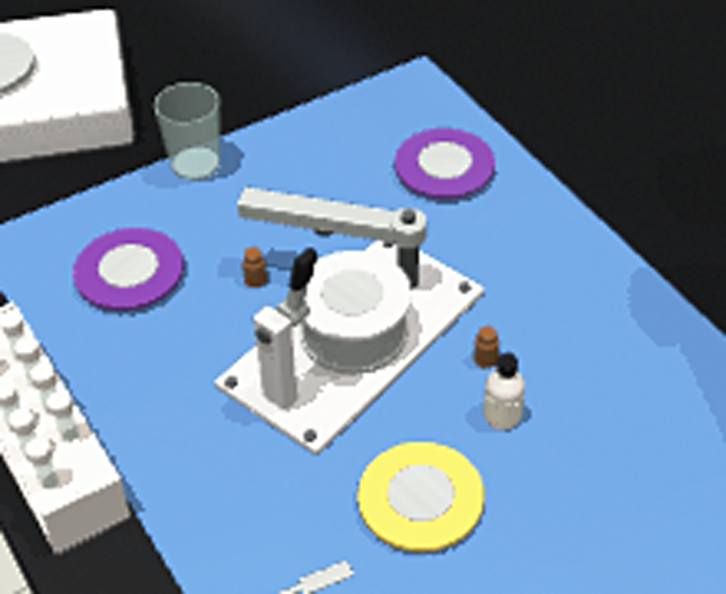

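View pics/t1.png

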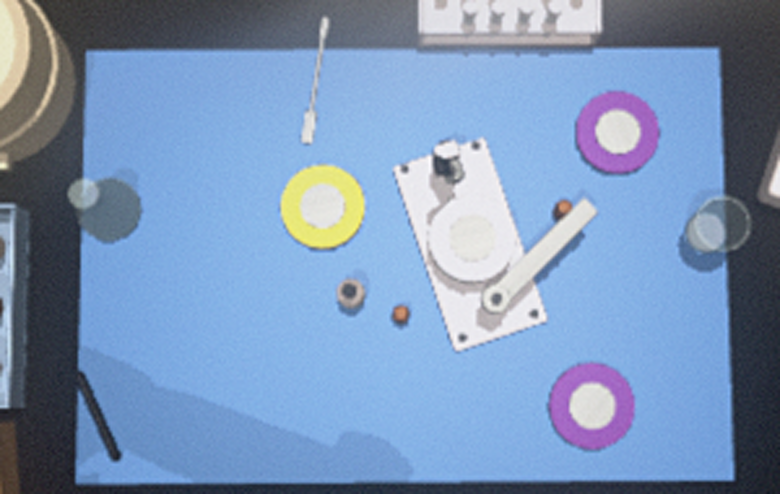

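View pics/scene0.png

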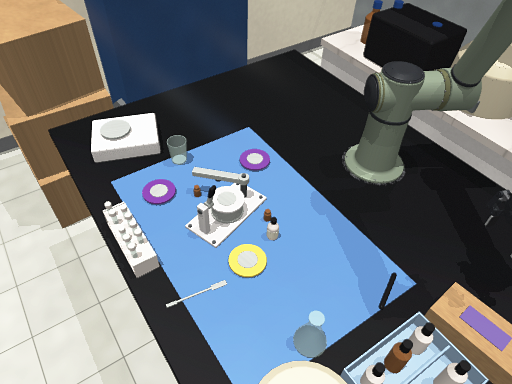

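The top view shows four lid-shaped discs:
- two purple-rimmed, at (337,150) and (327,256)
- one yellow-rimmed, at (224,179)
- the plain aluminium one on the chamber, at (281,191), which is the one meant

The strap points to the right, with its end at (327,179). Next I'll fit the fixture pose.

```bash
cat > fit.py <<'E'
import numpy as np,cv2,pickle
from scipy.optimize import least_squares
def proj(p,X):
    X=np.atleast_2d(X);c=X@np.array(p['R']).T+np.array(p['t'])
    return np.c_[p['fx']*c[:,0]/c[:,2]+p['cx'],p['fy']*c[:,1]/c[:,2]+p['cy']]
def F2W(f,P):
    P=np.atleast_2d(P).astype(float);c,s=np.cos(f[2]),np.sin(f[2])
    return np.c_[f[0]+c*P[:,0]-s*P[:,1],f[1]+s*P[:,0]+c*P[:,1],P[:,2]]
def send(a,r=170): b=a-1.5; return [-85+r*np.cos(b),r*np.sin(b),89]
def lend(l,r=90): return [81,r*np.sin(l),114+r*np.cos(l)]
def pts(v):
    return dict(strap_hinge=[-85,0,89],strap_end=send(v[3]),lever_hinge=[81,0,114],lever_end=lend(v[4]),lid=[0,0,62],fixture=[0,0,0])
E
python3 - <<'E'
from fit import *
T=pickle.load(open('top0.pkl','rb'));S=pickle.load(open('scene0.pkl','rb'))
obs=[(T,dict(strap_hinge=(287,213),strap_end=(327,179),lever_hinge=(273,165),lid=(281,190))),
(S,dict(strap_hinge=(247,181),strap_end=(194,174),lever_hinge=(207,204),lid=(226,202),lever_end=(214,182)))]
def res(v):
    P=pts(v);r=[]
    for p,o in obs:
        for k,uv in o.items(): r+=list((proj(p,F2W(v[:3],P[k]))[0]-uv))
    return r
best=min((least_squares(res,[560,-60,y,.2,.1],loss='soft_l1') for y in (0,1.5,-.3,.5)),key=lambda s:s.cost)
v=best.x;print(np.round(v,3),best.cost,np.round(res(v),1))
np.save('v.npy',v)
for n,p,(x0,y0,x1,y1) in (('t',T,(240,130,350,240)),('s',S,(160,130,300,260))):
    k=6 if n=='t' else 4
    im=cv2.resize(p['img'][y0:y1,x0:x1],None,fx=k,fy=k,interpolation=cv2.INTER_CUBIC).clip(0,255).astype(np.uint8).copy()
    def line(P,c):
        q=(proj(p,F2W(v[:3],P))-[x0,y0]+.5)*k
        cv2.polylines(im,[np.round(q).astype(int)],False,c,1)
    line([[130,65,12],[-130,65,12],[-130,-65,12],[130,-65,12],[130,65,12]],(0,0,255))
    line([[-85,0,89],send(v[3])],(0,255,0));line([[81,0,114],lend(v[4])],(255,0,255))
    line([[56*np.cos(t),56*np.sin(t),70] for t in np.linspace(0,6.3,40)],(255,255,0))
    line([[97,-15,128],[97,15,128],[117,15,128],[117,-15,128],[97,-15,128]],(0,128,255))
    cv2.imwrite(f'pics/{n}fit.png',im)
E
```

```text
[ 5.84389e+02 -8.39820e+01  2.75000e-01  3.98000e-01  2.78000e-01] 14.48562382264 [ 0.2  1.2 -2.2  0.   0.2 -0.5 -1.6  0.4 -2.8 -0.7 -0.1 -3.   0.4  0.1
  0.5 -1.4 -2.1  5.7]
```

View pics/tfit.png

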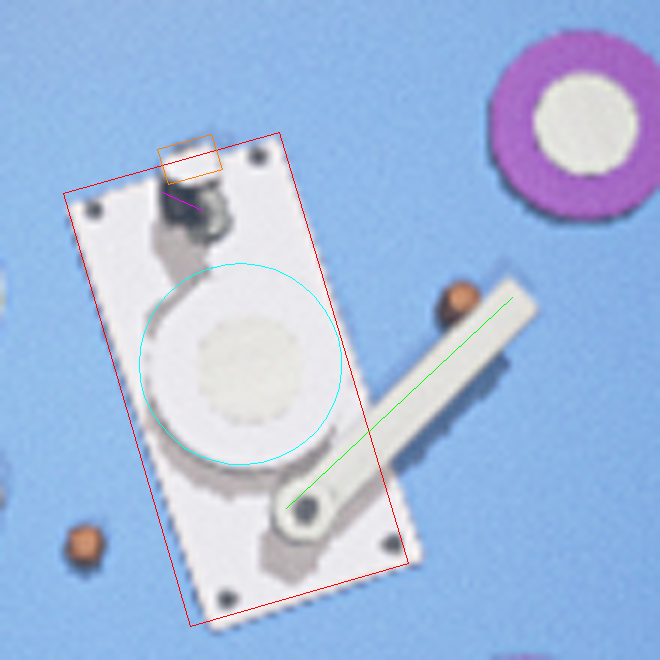

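View pics/sfit.png

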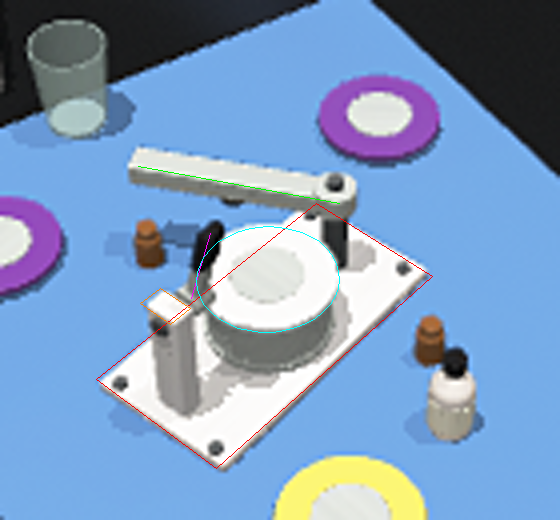

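```bash
cat > refit.py <<'E'
from fit import *
T=pickle.load(open('top0.pkl','rb'));S=pickle.load(open('scene0.pkl','rb'))
t=lambda u,v:((u/6+240-.5),(v/6+130-.5))
s=lambda u,v:((u/4+160-.5),(v/4+130-.5))
obs=[(T,t(70,205),[130,65,12]),(T,t(421,561),[-130,-65,12]),(T,t(214,630),[-130,65,12]),(T,t(305,510),[-85,0,110]),(T,t(249,375),[0,0,70]),(T,t(190,165),[107,0,128]),
(S,s(98,380),[130,-65,12]),(S,s(218,468),[130,65,12]),(S,s(432,277),[-130,65,12]),(S,s(335,181),[-85,0,110]),(S,s(267,274),[0,0,70]),(S,s(172,305),[107,0,128])]
def res(v):
    return np.concatenate([proj(p,F2W(v[:3],P))[0]-uv for p,uv,P in obs])
for sel in ('both','T','S'):
    o=obs
    if sel=='T':obs=o[:6]
    if sel=='S':obs=o[6:]
    b=least_squares(res,[584,-84,.27]);print(sel,np.round(b.x,3),np.round(res(b.x),1));obs=o
    if sel=='both':f=b.x
# strap angle from top: end centre of top face
u=np.array(t(525,295));b=least_squares(lambda a:proj(T,F2W(f,[*send(a[0])[:2],99]))[0]-u,[.4]);print('strap',b.x,b.fun)
v=np.r_[f,b.x,.2];np.save('v.npy',v)
E
python3 refit.py
python3 - <<'E'
from fit import *
S=pickle.load(open('scene0.pkl','rb'));v=np.load('v.npy')
for l in (0,.1,.2,.3): print(l,(proj(S,F2W(v[:3],lend(l)))[0]-[160,130])*4, (proj(S,F2W(v[:3],lend(l,50)))[0]-[160,130])*4)
E
```

```text
both [ 5.82074e+02 -8.79150e+01  3.07000e-01] [-0.9 -0.4  0.  -0.  -1.6  0.2 -0.6 -0.4 -0.3 -1.2  0.1  0.   0.1 -0.4
  0.9 -0.9 -0.7 -2.2  0.3 -0.6  0.1 -0.2 -0.9 -0.4]
T [ 5.81087e+02 -8.95810e+01  3.14000e-01] [-0.6  0.   0.7  0.1 -0.8  0.5  0.1 -0.1  0.2 -0.9  0.5  0.4]
S [ 5.83358e+02 -8.47880e+01  2.93000e-01] [-0.  -0.   0.4 -0.2 -0.2 -1.   0.8  0.3  0.3  0.6 -1.1  0.2]
strap [0.37421808] [-0.04210643  0.04092782]
0 [184.51484243 207.53934892] [187.98747221 246.91034226]
0.1 [194.05273588 213.8376041 ] [193.14985854 250.38114249]
0.2 [203.62281097 221.01721038] [198.31677434 254.30713092]
0.3 [213.11115605 228.99905797] [203.43121379 258.64679788]
```

```bash
cat > plan.py <<'E'
from fit import *
from bench import bot
f=np.array([582,-87.5,.305])
def show():
    s=bot.get_state();R=np.array(s['orientation']);p=np.array(s['tcp_pos'])
    c,q=np.cos(f[2]),np.sin(f[2]);d=p[:2]-f[:2]
    print('clk',s['clock'],'tcp',np.round(p,1),'fix',np.round([c*d[0]+q*d[1],-q*d[0]+c*d[1],p[2]],1),'yang_fix',round(np.arctan2(R[1,1],R[0,1])-f[2],3),'F',np.round(s['contact_force'],1),'gap',s['finger_gap'],'q',np.round(s['joint_pos'],2))
    return p,R
def rows(targets):
    """targets: (fix x,y,z, yang rel fixture, nsteps)"""
    p,R=show();a=np.arctan2(R[1,1],R[0,1])
    for x,y,z,ya,n in targets:
        P=F2W(f,[x,y,z])[0];A=ya+f[2];da=(A-a+np.pi)%(2*np.pi)-np.pi;d=(P-p)/n
        for i in range(n):
            yv=np.array([np.cos(a),np.sin(a),0]);xv=np.array([yv[1]*-1,yv[0],0]);xv=np.cross(yv,[0,0,-1])
            print(dict(tx=round(d@xv,1),ty=round(d@yv,1),tz=round(-d[2],1),twist=round(-da/n,3)))
            a+=da/n
        p=P
def strap(a,off,r=85):
    b=a-1.5; return -85+r*np.cos(b)+off*np.sin(b), r*np.sin(b)-off*np.cos(b), b+np.pi/2
E
python3 - <<'E'
from plan import *
T=pickle.load(open('top0.pkl','rb'))
x,y,ya=strap(.374,60);print(x,y,ya,F2W(f,[x,y,0]))
rows([(x,y,231,ya,14)])
# beaker foot position on z=0
R=np.array(T['R']);t=np.array(T['t']);d=R.T@np.array([(368-T['cx'])/T['fx'],(190-T['cy'])/T['fy'],1]);o=-R.T@t;print(o-d*o[2]/d[2])
E
```

```text
-102.58860629444641 -102.54579917587536 0.44479632679489667 [[ 514.93997416 -216.11965637    0.        ]]
clk 1.1 tcp [190.  516.2 231.3] fix [-192.6  693.5  231.3] yang_fix 0.913 F [ 0.5 -0.6  0.1] gap 85.38269834266764 q [ 1.08  0.33 -0.19  1.05 -0.    1.44]
{'tx': np.float64(-39.9), 'ty': np.float64(-41.1), 'tz': np.float64(0.0), 'twist': np.float64(0.033)}
{'tx': np.float64(-41.2), 'ty': np.float64(-39.7), 'tz': np.float64(0.0), 'twist': np.float64(0.033)}
{'tx': np.float64(-42.5), 'ty': np.float64(-38.3), 'tz': np.float64(0.0), 'twist': np.float64(0.033)}
{'tx': np.float64(-43.8), 'ty': np.float64(-36.9), 'tz': np.float64(0.0), 'twist': np.float64(0.033)}
{'tx': np.float64(-45.0), 'ty': np.float64(-35.4), 'tz': np.float64(0.0), 'twist': np.float64(0.033)}
{'tx': np.float64(-46.1), 'ty': np.float64(-33.9), 'tz': np.float64(0.0), 'twist': np.float64(0.033)}
{'tx': np.float64(-47.2), 'ty': np.float64(-32.3), 'tz': np.float64(0.0), 'twist': np.float64(0.033)}
{'tx': np.float64(-48.3), 'ty': np.float64(-30.7), 'tz': np.float64(0.0), 'twist': np.float64(0.033)}
{'tx': np.float64(-49.3), 'ty': np.float64(-29.1), 'tz': np.float64(0.0), 'twist': np.float64(0.033)}
{'tx': np.float64(-50.2), 'ty': np.float64(-27.4), 'tz': np.float64(0.0), 'twist': np.float64(0.033)}
{'tx': np.float64(-51.1), 'ty': np.float64(-25.7), 'tz': np.float64(0.0), 'twist': np.float64(0.033)}
{'tx': np.float64(-52.0), 'ty': np.float64(-24.0), 'tz': np.float64(0.0), 'twist': np.float64(0.033)}
{'tx': np.float64(-52.7), 'ty': np.float64(-22.2), 'tz': np.float64(0.0), 'twist': np.float64(0.033)}
{'tx': np.float64(-53.4), 'ty': np.float64(-20.5), 'tz': np.float64(0.0), 'twist': np.float64(0.033)}
[ 592.20868769 -395.81691735    0.        ]
```

>>> carry_out([
  {"jaw": -1, "tx": -40, "ty": -41, "tz": 0, "twist": 0.033},
  {"jaw": -1, "tx": -41, "ty": -40, "tz": 0, "twist": 0.033},
  {"jaw": -1, "tx": -42, "ty": -38, "tz": 0, "twist": 0.033},
  {"jaw": -1, "tx": -44, "ty": -37, "tz": 0, "twist": 0.033},
  {"jaw": -1, "tx": -45, "ty": -35, "tz": 0, "twist": 0.033},
  {"jaw": -1, "tx": -46, "ty": -34, "tz": 0, "twist": 0.033},
  {"jaw": -1, "tx": -47, "ty": -32, "tz": 0, "twist": 0.033},
  {"jaw": -1, "tx": -48, "ty": -31, "tz": 0, "twist": 0.033},
  {"jaw": -1, "tx": -49, "ty": -29, "tz": 0, "twist": 0.033},
  {"jaw": -1, "tx": -50, "ty": -27, "tz": 0, "twist": 0.033},
  {"jaw": -1, "tx": -51, "ty": -26, "tz": 0, "twist": 0.033},
  {"jaw": -1, "tx": -52, "ty": -24, "tz": 0, "twist": 0.033},
])

```text
clock: 2.6
tcp_pos: [476.5, -125.8, 233.7]
orientation: [[-0.729, 0.685, 0.012], [0.685, 0.729, 0.004], [-0.007, 0.011, -1.0]]
contact_force: [0.6, 0.5, 0.5]
finger_gap: -0.0
```

Run:
```python
from plan import *
x,y,ya=strap(.374,60)
rows([(x,y,231,ya,5),(x,y,86,ya,5)])
p=bot.snapshot('wrist');cv2.imwrite('pics/w1.png',p['img'])
```

```text
clk 2.6 tcp [ 476.5 -125.8  233.7] fix [-112.1   -4.9  233.7] yang_fix 0.512 F [0.6 0.5 0.5] gap -0.024015883175656276 q [-0.41  0.21 -0.34  1.01  0.01  0.34]
{'tx': np.float64(-18.0), 'ty': np.float64(-7.9), 'tz': np.float64(0.5), 'twist': np.float64(0.013)}
{'tx': np.float64(-18.1), 'ty': np.float64(-7.7), 'tz': np.float64(0.5), 'twist': np.float64(0.013)}
{'tx': np.float64(-18.2), 'ty': np.float64(-7.4), 'tz': np.float64(0.5), 'twist': np.float64(0.013)}
{'tx': np.float64(-18.3), 'ty': np.float64(-7.2), 'tz': np.float64(0.5), 'twist': np.float64(0.013)}
{'tx': np.float64(-18.4), 'ty': np.float64(-6.9), 'tz': np.float64(0.5), 'twist': np.float64(0.013)}
{'tx': np.float64(0.0), 'ty': np.float64(0.0), 'tz': np.float64(29.0), 'twist': np.float64(-0.0)}
{'tx': np.float64(0.0), 'ty': np.float64(0.0), 'tz': np.float64(29.0), 'twist': np.float64(-0.0)}
{'tx': np.float64(0.0), 'ty': np.float64(0.0), 'tz': np.float64(29.0), 'twist': np.float64(-0.0)}
{'tx': np.float64(0.0), 'ty': np.float64(0.0), 'tz': np.float64(29.0), 'twist': np.float64(-0.0)}
{'tx': np.float64(0.0), 'ty': np.float64(0.0), 'tz': np.float64(29.0), 'twist': np.float64(-0.0)}
```

View pics/w1.png

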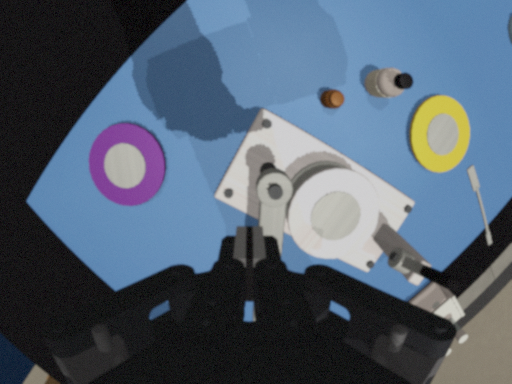

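The wrist view shows the strap boss at (275,190), the real lid at (337,215) and the shut fingers beside the strap, above it. I'll move to the strap's clockwise side and come part way down.

>>> carry_out([
  {"jaw": -1, "tx": -18, "ty": -8, "tz": 0, "twist": 0.013},
  {"jaw": -1, "tx": -18, "ty": -8, "tz": 0, "twist": 0.013},
  {"jaw": -1, "tx": -18, "ty": -7, "tz": 0, "twist": 0.013},
  {"jaw": -1, "tx": -18, "ty": -7, "tz": 0, "twist": 0.013},
  {"jaw": -1, "tx": -18, "ty": -7, "tz": 0, "twist": 0.013},
  {"jaw": -1, "tx": 0, "ty": 0, "tz": 30, "twist": 0},
  {"jaw": -1, "tx": 0, "ty": 0, "tz": 30, "twist": 0},
  {"jaw": -1, "tx": 0, "ty": 0, "tz": 30, "twist": 0},
  {"jaw": -1, "tx": 0, "ty": 0, "tz": 20, "twist": 0},
  {"jaw": -1, "tx": 0, "ty": 0, "tz": 0, "twist": 0},
])

```text
clock: 3.9
tcp_pos: [523.3, -229.8, 122.0]
orientation: [[-0.675, 0.738, 0.017], [0.738, 0.675, -0.003], [-0.014, 0.011, -1.0]]
contact_force: [0.3, 0.0, -0.5]
finger_gap: -0.3
```

Run:
```python
from plan import *
x,y,ya=strap(.374,60)
rows([(x,y,86,ya,2),(*strap(.374,40)[:2],86,ya,2)])
p=bot.snapshot('scene');cv2.imwrite('pics/s2.png',cv2.resize(p['img'][90:270,130:330],None,fx=3.5,fy=3.5))
p=bot.snapshot('top');cv2.imwrite('pics/t2.png',cv2.resize(p['img'][130:260,230:360],None,fx=4.5,fy=4.5))
```

```text
clk 3.9 tcp [ 523.3 -229.8  122. ] fix [ -98.8 -118.1  122. ] yang_fix 0.436 F [ 0.3  0.  -0.5] gap -0.2828203899779163 q [-0.55  0.45 -0.31  0.8   0.01  0.28]
{'tx': np.float64(7.9), 'ty': np.float64(1.6), 'tz': np.float64(18.0), 'twist': np.float64(-0.004)}
{'tx': np.float64(7.9), 'ty': np.float64(1.6), 'tz': np.float64(18.0), 'twist': np.float64(-0.004)}
{'tx': np.float64(0.0), 'ty': np.float64(10.0), 'tz': np.float64(-0.0), 'twist': np.float64(-0.0)}
{'tx': np.float64(0.0), 'ty': np.float64(10.0), 'tz': np.float64(-0.0), 'twist': np.float64(-0.0)}
```

View pics/s2.png

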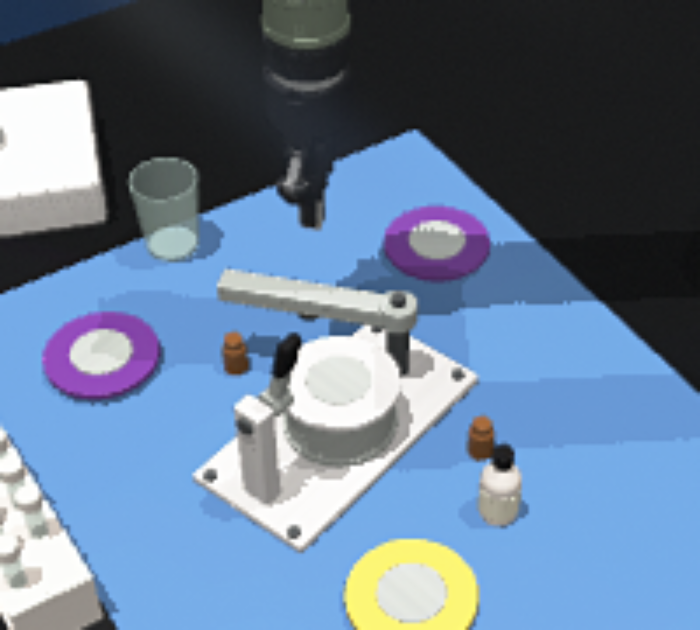

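View pics/t2.png

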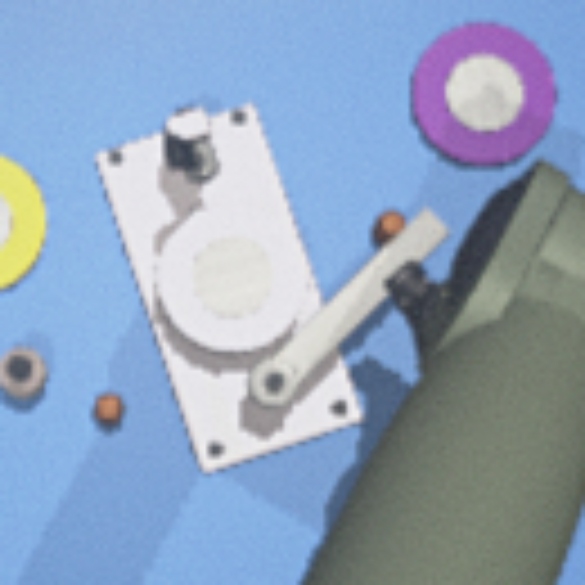

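The fingers are beside the strap on its open side and clear of it: top crop (405,280) against the strap at (370,290). I'll lower to strap height and approach.

>>> carry_out([
  {"jaw": -1, "tx": 8, "ty": 0, "tz": 18, "twist": 0},
  {"jaw": -1, "tx": 8, "ty": 0, "tz": 18, "twist": 0},
  {"jaw": -1, "tx": 0, "ty": 0, "tz": 0, "twist": 0},
  {"jaw": -1, "tx": 0, "ty": 8, "tz": 0, "twist": 0},
  {"jaw": -1, "tx": 0, "ty": 8, "tz": 0, "twist": 0},
  {"jaw": -1, "tx": 0, "ty": 0, "tz": 0, "twist": 0},
])

```text
clock: 4.75
tcp_pos: [533.2, -210.7, 95.1]
orientation: [[-0.675, 0.737, 0.032], [0.737, 0.675, -0.011], [-0.03, 0.016, -0.999]]
contact_force: [-1.2, -0.5, 0.0]
finger_gap: -0.0
```

Run:
```python
from plan import *
p=bot.snapshot('wrist');cv2.imwrite('pics/w3.png',p['img'])
L=[]
for a in np.arange(.374,1.31,.09):
    x,y,ya=strap(a,26); L.append((x,y,86,ya,1))
rows(L)
```

```text
clk 4.8 tcp [ 533.  -210.9   95.1] fix [ -83.8 -102.9   95.1] yang_fix 0.436 F [0.8 0.4 0.4] gap 0.10531937508402509 q [-0.51  0.47 -0.36  0.71  0.01  0.32]
{'tx': np.float64(8.6), 'ty': np.float64(17.1), 'tz': np.float64(9.1), 'twist': np.float64(-0.009)}
{'tx': np.float64(-2.0), 'ty': np.float64(7.7), 'tz': np.float64(-0.0), 'twist': np.float64(-0.09)}
{'tx': np.float64(-2.0), 'ty': np.float64(7.7), 'tz': np.float64(-0.0), 'twist': np.float64(-0.09)}
{'tx': np.float64(-2.0), 'ty': np.float64(7.7), 'tz': np.float64(-0.0), 'twist': np.float64(-0.09)}
{'tx': np.float64(-2.0), 'ty': np.float64(7.7), 'tz': np.float64(-0.0), 'twist': np.float64(-0.09)}
{'tx': np.float64(-2.0), 'ty': np.float64(7.7), 'tz': np.float64(-0.0), 'twist': np.float64(-0.09)}
{'tx': np.float64(-2.0), 'ty': np.float64(7.7), 'tz': np.float64(-0.0), 'twist': np.float64(-0.09)}
{'tx': np.float64(-2.0), 'ty': np.float64(7.7), 'tz': np.float64(-0.0), 'twist': np.float64(-0.09)}
{'tx': np.float64(-2.0), 'ty': np.float64(7.7), 'tz': np.float64(-0.0), 'twist': np.float64(-0.09)}
{'tx': np.float64(-2.0), 'ty': np.float64(7.7), 'tz': np.float64(-0.0), 'twist': np.float64(-0.09)}
{'tx': np.float64(-2.0), 'ty': np.float64(7.7), 'tz': np.float64(-0.0), 'twist': np.float64(-0.09)}
```

View pics/w3.png

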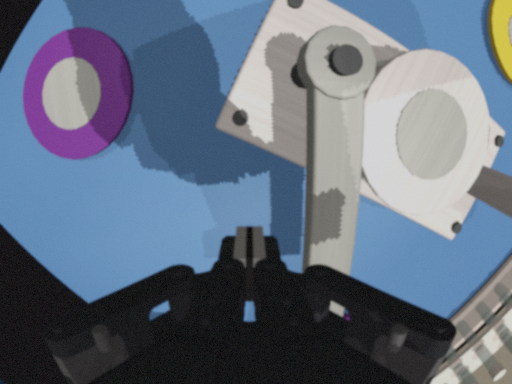

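The fingers, tips at (250,240), are 50 px left of the strap edge at (305,240), at strap level but about 10 mm high. I'll lower and then push.

>>> carry_out([
  {"jaw": -1, "tx": 6, "ty": 0, "tz": 9, "twist": 0},
  {"jaw": -1, "tx": 0, "ty": 0, "tz": 4, "twist": 0},
  {"jaw": -1, "tx": 0, "ty": 8, "tz": 0, "twist": 0},
  {"jaw": -1, "tx": 0, "ty": 8, "tz": 0, "twist": 0},
  {"jaw": -1, "tx": 0, "ty": 6, "tz": 0, "twist": 0},
])

```text
clock: 5.42
tcp_pos: [545.5, -191.1, 81.0]
orientation: [[-0.674, 0.738, 0.031], [0.738, 0.674, -0.012], [-0.03, 0.015, -0.999]]
contact_force: [-1.2, -2.3, 0.0]
finger_gap: -0.2
```

Run:
```python
from plan import *
show()
p=bot.snapshot('wrist');cv2.imwrite('pics/w4.png',p['img'])
```

```text
clk 5.425 tcp [ 545.5 -191.1   81. ] fix [-65.9 -87.9  81. ] yang_fix 0.435 F [-1.2 -2.3  0. ] gap -0.1554669577541028 q [-0.47  0.49 -0.35  0.69  0.    0.36]
```

View pics/w4.png

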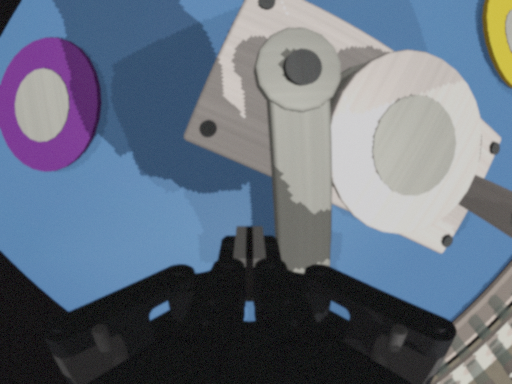

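Contact: about 2.5 N, with the finger touching the strap's left edge at (275,245). Now I'll sweep, turning with the strap.

>>> carry_out([
  {"jaw": -1, "tx": -1, "ty": 9, "tz": -3, "twist": -0.09},
  {"jaw": -1, "tx": -1, "ty": 9, "tz": 0, "twist": -0.09},
  {"jaw": -1, "tx": -1, "ty": 9, "tz": 0, "twist": -0.09},
  {"jaw": -1, "tx": -1, "ty": 9, "tz": 0, "twist": -0.09},
  {"jaw": -1, "tx": -1, "ty": 9, "tz": 0, "twist": -0.09},
])

```text
clock: 6.1
tcp_pos: [576.9, -158.5, 84.5]
orientation: [[-0.933, 0.359, 0.028], [0.358, 0.933, -0.016], [-0.032, -0.004, -0.999]]
contact_force: [-1.7, -1.5, 0.4]
finger_gap: 0.1
```

Run:
```python
from plan import *
show()
p=bot.snapshot('wrist');cv2.imwrite('pics/w5.png',p['img'])
```

```text
clk 6.1 tcp [ 576.9 -158.5   84.5] fix [-26.2 -66.2  84.5] yang_fix 0.899 F [-1.7 -1.5  0.4] gap 0.14645973103702556 q [-0.39  0.52 -0.29  0.72 -0.   -0.02]
```

View pics/w5.png

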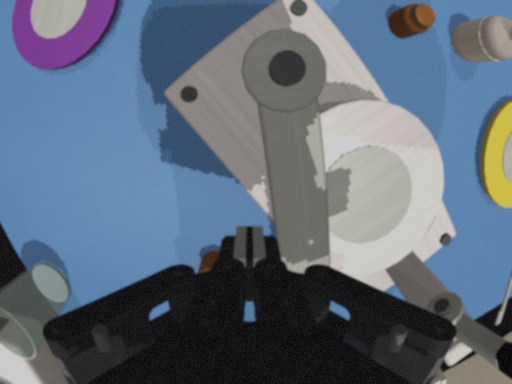

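>>> carry_out([
  {"jaw": -1, "tx": -1, "ty": 9, "tz": 0, "twist": -0.11},
  {"jaw": -1, "tx": -1, "ty": 9, "tz": 0, "twist": -0.11},
  {"jaw": -1, "tx": -1, "ty": 9, "tz": 0, "twist": -0.11},
  {"jaw": -1, "tx": -1, "ty": 8, "tz": 0, "twist": -0.11},
])

```text
clock: 6.65
tcp_pos: [589.1, -125.3, 84.8]
orientation: [[-0.996, -0.084, 0.029], [-0.084, 0.996, -0.018], [-0.028, -0.021, -0.999]]
contact_force: [0.2, -1.6, -0.3]
finger_gap: 0.1
```

Run:
```python
from plan import *
show()
p=bot.snapshot('wrist');cv2.imwrite('pics/w6.png',p['img'])
p=bot.snapshot('scene');cv2.imwrite('pics/s6.png',cv2.resize(p['img'][90:270,130:330],None,fx=3.5,fy=3.5))
```

```text
clk 6.65 tcp [ 589.1 -125.3   84.8] fix [ -4.6 -38.2  84.8] yang_fix 1.35 F [ 0.2 -1.6 -0.3] gap 0.06003387761432869 q [-0.33  0.53 -0.28  0.73 -0.01 -0.41]
```

View pics/w6.png

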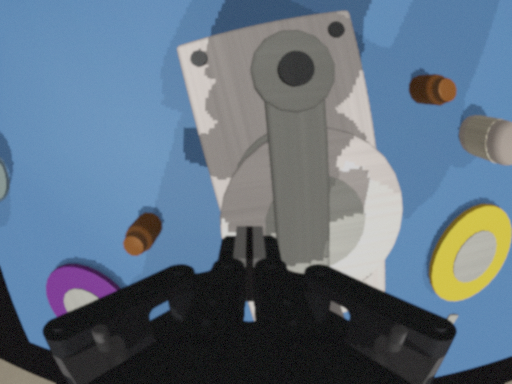

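View pics/s6.png

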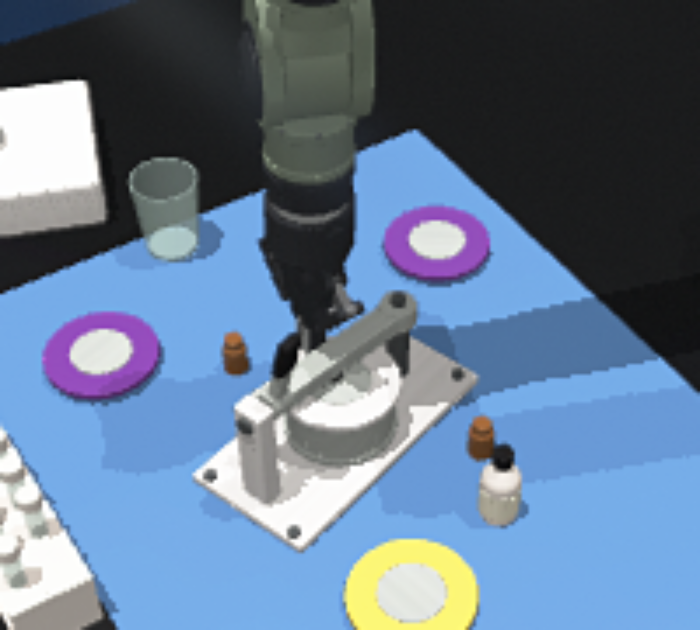

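The strap is nearly closed (about 1.3 rad) and the lid is seated. I'll finish with small pushes and watch the force.

>>> carry_out([
  {"jaw": -1, "tx": 0, "ty": 6, "tz": 0, "twist": -0.08},
  {"jaw": -1, "tx": 0, "ty": 5, "tz": 0, "twist": -0.07},
  {"jaw": -1, "tx": 0, "ty": 4, "tz": 0, "twist": -0.05},
])

```text
clock: 7.12
tcp_pos: [589.7, -113.1, 85.4]
orientation: [[-0.961, -0.273, 0.035], [-0.274, 0.961, -0.023], [-0.027, -0.032, -0.999]]
contact_force: [3.7, -9.8, -6.8]
finger_gap: -0.2
```

>>> carry_out([
  {"jaw": -1, "tx": 0, "ty": 4, "tz": 0, "twist": 0},
])

```text
clock: 7.25
tcp_pos: [589.8, -113.1, 85.5]
orientation: [[-0.963, -0.268, 0.036], [-0.269, 0.963, -0.031], [-0.026, -0.04, -0.999]]
contact_force: [1.8, -12.1, -5.7]
finger_gap: -0.1
```

>>> carry_out([
  {"jaw": -1, "tx": 0, "ty": 4, "tz": 0, "twist": 0},
])

```text
clock: 7.38
tcp_pos: [589.7, -113.3, 85.6]
orientation: [[-0.964, -0.263, 0.038], [-0.264, 0.964, -0.039], [-0.026, -0.048, -0.999]]
contact_force: [2.4, -9.3, -4.1]
finger_gap: 0.0
```

Run:
```python
from plan import *
show()
p=bot.snapshot('wrist');cv2.imwrite('pics/w7.png',p['img'])
```

```text
clk 7.375 tcp [ 589.7 -113.3   85.6] fix [ -0.4 -27.   85.6] yang_fix 1.532 F [ 2.4 -9.3 -4.1] gap 0.02668447897170054 q [-0.3   0.52 -0.3   0.7  -0.03 -0.57]
```

View pics/w7.png

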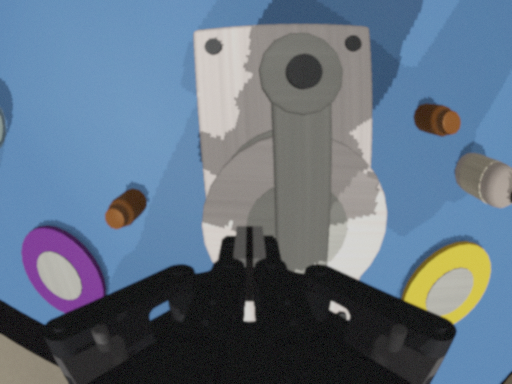

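The finger is blocked at about 10–12 N and the tool isn't advancing, so this is a hard stop. I'll back off and verify the strap angle with the cameras.

>>> carry_out([
  {"jaw": -1, "tx": 0, "ty": -10, "tz": 0, "twist": 0},
  {"jaw": -1, "tx": 0, "ty": -25, "tz": -5, "twist": 0},
  {"jaw": -1, "tx": 0, "ty": -30, "tz": -40, "twist": 0},
  {"jaw": -1, "tx": 0, "ty": -30, "tz": -45, "twist": 0},
  {"jaw": -1, "tx": 0, "ty": -20, "tz": -45, "twist": 0},
  {"jaw": -1, "tx": 0, "ty": 0, "tz": 0, "twist": 0},
])

```text
clock: 8.18
tcp_pos: [614.6, -223.9, 229.3]
orientation: [[-0.968, -0.25, 0.037], [-0.251, 0.967, -0.035], [-0.027, -0.044, -0.999]]
contact_force: [0.4, -0.9, -0.7]
finger_gap: -0.2
```

Run:
```python
from plan import *
show()
for n in ('wrist','scene','top'):
    p=bot.snapshot(n);pickle.dump(p,open(n+'8.pkl','wb'))
    if n=='wrist':cv2.imwrite('pics/w8.png',p['img'])
    if n=='scene':cv2.imwrite('pics/s8.png',cv2.resize(p['img'][130:260,160:300],None,fx=5,fy=4.6,interpolation=2))
    if n=='top':cv2.imwrite('pics/t8.png',cv2.resize(p['img'][135:235,230:330],None,fx=6,fy=6,interpolation=2))
```

```text
clk 8.175 tcp [ 614.6 -223.9  229.3] fix [  -9.8 -139.9  229.3] yang_fix 1.519 F [ 0.4 -0.9 -0.7] gap -0.17471598315254472 q [-0.45  0.49  0.04  1.08 -0.02 -0.71]
```

View pics/w8.png

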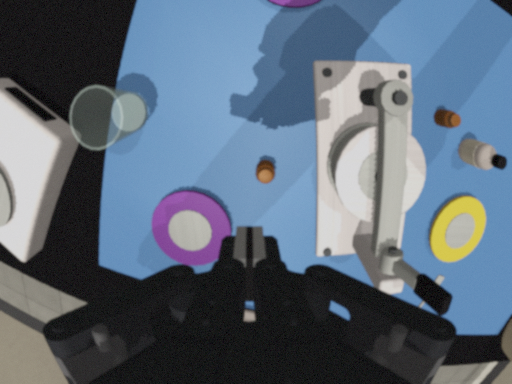

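View pics/s8.png

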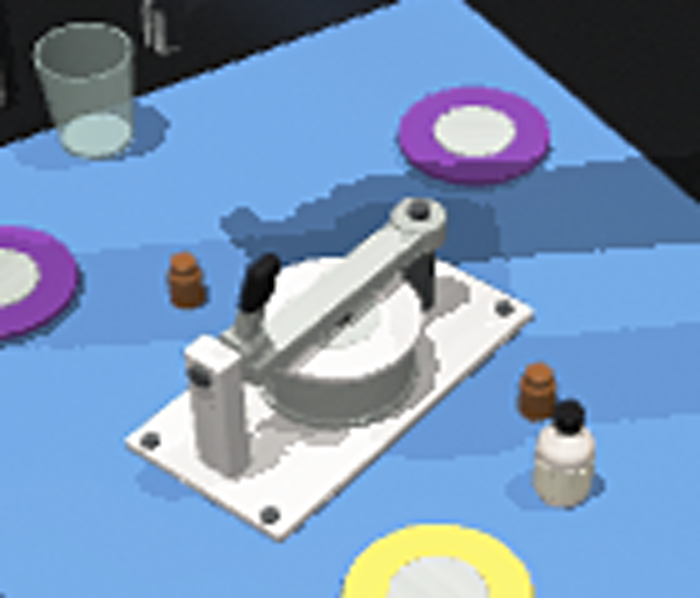

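View pics/t8.png

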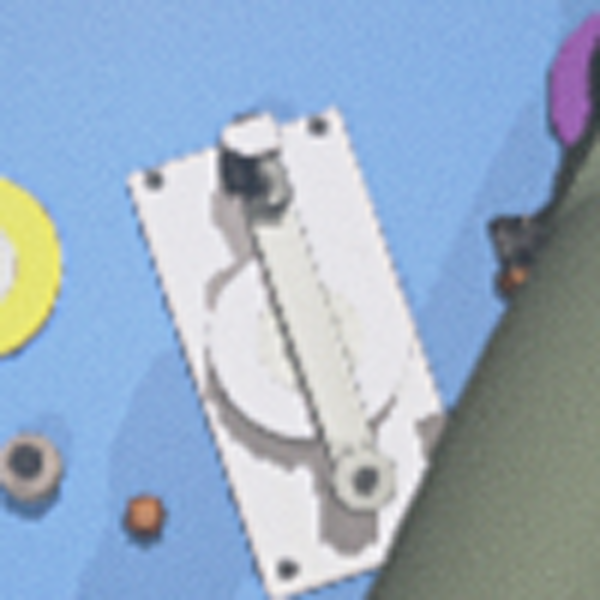

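The strap lies over the lid under the cam, looks parallel to the plate (top crop slopes about 0.344 against 0.355), and the lid is seated. I'll measure the strap's angle properly before touching the lever.

```bash
cat > ang.py <<'E'
from fit import *
W=pickle.load(open('wrist8.pkl','rb'))
print({k:np.round(W[k],3).tolist() for k in W if k!='img'})
im=W['img'][40:320,290:470];cv2.imwrite('pics/w8c.png',cv2.resize(im,None,fx=2.1*2,fy=2.1,interpolation=2) if 0 else cv2.resize(im,None,fx=2.1,fy=2.1,interpolation=2))
T=pickle.load(open('top8.pkl','rb'))
cv2.imwrite('pics/t8c.png',cv2.resize(T['img'][150:222,245:312],None,fx=8,fy=8,interpolation=2))
E
python3 ang.py
```

```text
{'fx': 297.319, 'fy': 297.319, 'cx': 249.076, 'cy': 189.351, 'R': [[-0.251, 0.967, -0.044], [0.92, 0.252, 0.299], [0.301, 0.034, -0.953]], 't': [381.592, -550.427, 197.506], 'shot': 12}
```

View pics/w8c.png

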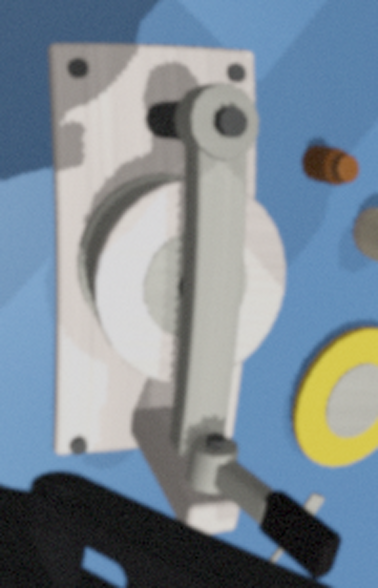

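View pics/t8c.png

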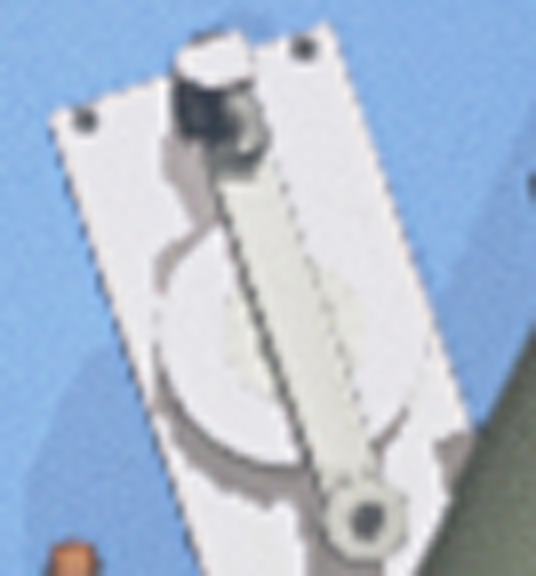

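```bash
cat > ang2.py <<'E'
from fit import *
W=pickle.load(open('wrist8.pkl','rb'))
def fish(p,X):
    c=np.atleast_2d(X)@np.array(p['R']).T+np.array(p['t']);h=np.hypot(c[:,0],c[:,1]);th=np.arctan2(h,c[:,2])
    return np.c_[p['cx']+p['fx']*th*c[:,0]/h,p['cy']+p['fy']*th*c[:,1]/h]
w=lambda u,v:np.array([(u+.5)/2.1+290-.5,(v+.5)/2.1+40-.5])
obs=[(w(50,44),[-130,-65,12]),(w(253,50),[-130,65,12]),(w(57,454),[130,-65,12]),(w(232,121),[-85,0,110])]
b=least_squares(lambda v:np.concatenate([fish(W,F2W(v,P))[0]-o for o,P in obs]),[582,-88,.3]);f=b.x
print(f,np.round(b.fun,1))
T=pickle.load(open('top8.pkl','rb'))
t=lambda u,v:np.array([(u+.5)/8+245-.5,(v+.5)/8+150-.5])
oT=[(t(50,118),[130,65,12]),(t(325,22),[130,-65,12]),(t(367,520),[-85,0,110])]
bt=least_squares(lambda v:np.concatenate([proj(T,F2W(v,P))[0]-o for o,P in oT]),[582,-88,.3]);fT=bt.x;print(fT,np.round(bt.fun,1))
K=3.2
im=cv2.resize(W['img'][60:270,330:440],None,fx=K,fy=K,interpolation=cv2.INTER_CUBIC)
imT=cv2.resize(T['img'][150:222,245:312],None,fx=8,fy=8,interpolation=cv2.INTER_CUBIC)
outs=[]
for a,c in ((1.5,(0,0,255)),(1.43,(0,200,0))):
    bb=a-1.5;L=[]
    for s in (-13,13):
        for r in np.linspace(20,150,8):
            L.append([-85+r*np.cos(bb)-s*np.sin(bb),r*np.sin(bb)+s*np.cos(bb),99])
    L=np.array(L)
    A=(fish(W,F2W(f,L))-[330,60]+.5)*K-.5
    B=(proj(T,F2W(fT,L))-[245,150]+.5)*8-.5
    for q,i in ((A,im),(B,imT)):
        for h in (q[:8],q[8:]): cv2.polylines(i,[np.round(h).astype(int)],False,c,1)
h=max(im.shape[0],imT.shape[0]);o=np.zeros((h,im.shape[1]+imT.shape[1],3),np.uint8);o[:im.shape[0],:im.shape[1]]=im;o[:imT.shape[0],im.shape[1]:]=imT
o=o[:600,:800] if o.shape[1]<=800 else cv2.resize(o,(800,int(o.shape[0]*800/o.shape[1])))[:600];cv2.imwrite('pics/ang.png',o)
E
python3 ang2.py
```

```text
[ 5.82805544e+02 -8.80982351e+01  3.26351208e-01] [-0.7 -0.6  0.4 -0.4 -0.2  1.2  0.6  0. ]
[ 5.80206048e+02 -8.94851363e+01  3.22870770e-01] [-0.6 -0.1  0.4  0.1  0.1  0. ]
```

View pics/ang.png

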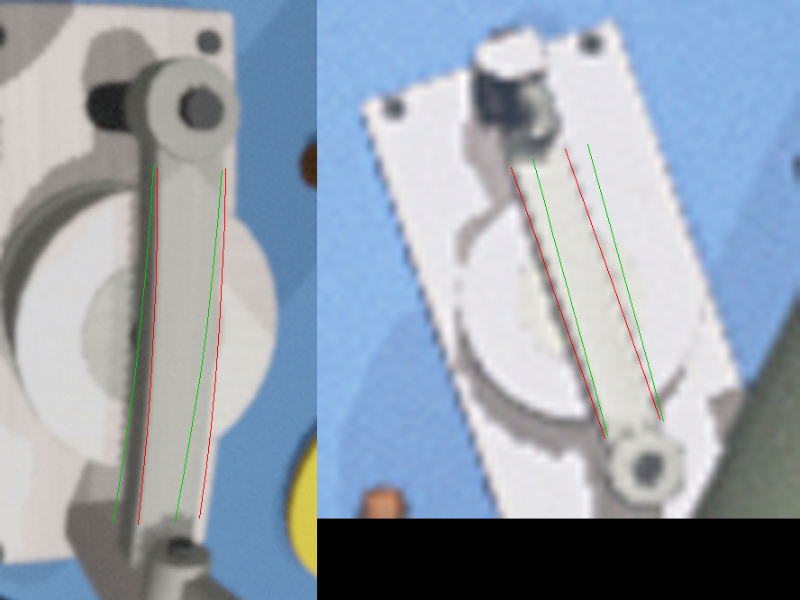

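The closed strap matches the red outlines (1.5 rad, home) in both cameras and not the green ones (1.43). Now for the lever: I'll go behind it, on the fixture's −y side.

```bash
sed -i 's/^f=.*/f=np.array([582,-88.5,.322])/' plan.py
python3 - <<'E'
from plan import *
rows([(76,-45,229,1.571,4),(76,-45,176,1.571,2)])
E
```

```text
clk 8.325 tcp [ 611.4 -220.7  223.6] fix [ -13.9 -134.7  223.6] yang_fix 1.505 F [-1.1  0.2 -0.5] gap 0.3461417626929531 q [-0.45  0.49  0.04  1.08 -0.02 -0.71]
{'tx': np.float64(-21.0), 'ty': np.float64(23.9), 'tz': np.float64(-1.3), 'twist': np.float64(-0.017)}
{'tx': np.float64(-21.4), 'ty': np.float64(23.5), 'tz': np.float64(-1.3), 'twist': np.float64(-0.017)}
{'tx': np.float64(-21.7), 'ty': np.float64(23.1), 'tz': np.float64(-1.3), 'twist': np.float64(-0.017)}
{'tx': np.float64(-22.1), 'ty': np.float64(22.8), 'tz': np.float64(-1.3), 'twist': np.float64(-0.017)}
{'tx': np.float64(0.0), 'ty': np.float64(0.0), 'tz': np.float64(26.5), 'twist': np.float64(-0.0)}
{'tx': np.float64(0.0), 'ty': np.float64(0.0), 'tz': np.float64(26.5), 'twist': np.float64(-0.0)}
```

>>> carry_out([
  {"jaw": -1, "tx": -21, "ty": 22, "tz": -1, "twist": -0.017},
  {"jaw": -1, "tx": -21, "ty": 22, "tz": -1, "twist": -0.017},
  {"jaw": -1, "tx": -22, "ty": 21, "tz": -1, "twist": -0.017},
  {"jaw": -1, "tx": -22, "ty": 20, "tz": -1, "twist": -0.017},
  {"jaw": -1, "tx": 0, "ty": 0, "tz": 0, "twist": 0},
  {"jaw": -1, "tx": 0, "ty": 0, "tz": 0, "twist": 0},
])

```text
clock: 9.07
tcp_pos: [664.5, -106.8, 213.4]
orientation: [[-0.947, -0.32, 0.008], [-0.321, 0.947, -0.023], [0.0, -0.024, -1.0]]
contact_force: [-0.4, -0.2, -0.3]
finger_gap: 0.1
```

Run:
```python
from plan import *
rows([(76,-45,229,1.571,1),(76,-45,176,1.571,2)])
p=bot.snapshot('wrist');cv2.imwrite('pics/w9.png',p['img'])
p=bot.snapshot('scene');cv2.imwrite('pics/s9.png',cv2.resize(p['img'][110:260,150:300],None,fx=4,fy=4,interpolation=2))
```

```text
clk 9.075 tcp [ 664.5 -106.8  213.4] fix [ 72.5 -43.5 213.4] yang_fix 1.575 F [-0.4 -0.2 -0.3] gap 0.08354363542734942 q [-0.26  0.56  0.13  1.13 -0.02 -0.59]
{'tx': np.float64(-3.5), 'ty': np.float64(-1.5), 'tz': np.float64(-15.6), 'twist': np.float64(0.004)}
{'tx': np.float64(0.0), 'ty': np.float64(0.0), 'tz': np.float64(26.5), 'twist': np.float64(-0.0)}
{'tx': np.float64(0.0), 'ty': np.float64(0.0), 'tz': np.float64(26.5), 'twist': np.float64(-0.0)}
```

View pics/w9.png

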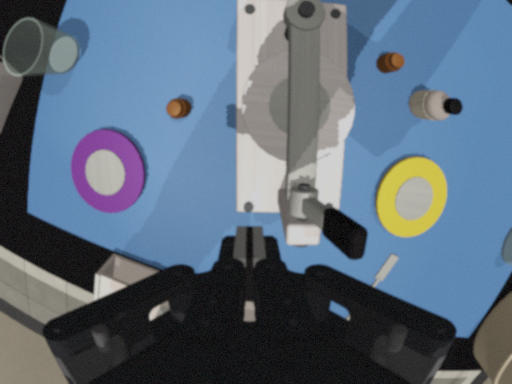

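View pics/s9.png

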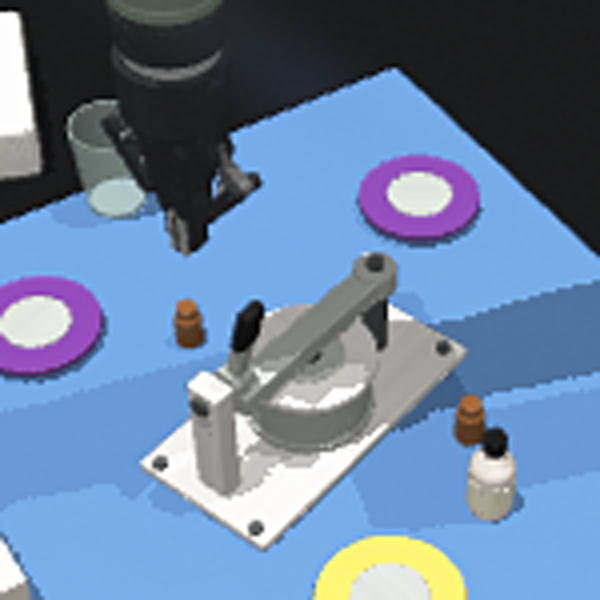

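>>> carry_out([
  {"jaw": -1, "tx": -2, "ty": 5, "tz": 18, "twist": 0},
  {"jaw": -1, "tx": -2, "ty": 10, "tz": 14, "twist": 0},
  {"jaw": -1, "tx": 0, "ty": 10, "tz": 0, "twist": 0},
  {"jaw": -1, "tx": 0, "ty": 0, "tz": 0, "twist": 0},
])

```text
clock: 9.68
tcp_pos: [659.4, -84.5, 180.8]
orientation: [[-0.949, -0.316, 0.008], [-0.316, 0.949, -0.023], [-0.001, -0.025, -1.0]]
contact_force: [-0.9, -0.2, 0.2]
finger_gap: -0.1
```

Run:
```python
from plan import *
show()
p=bot.snapshot('wrist');cv2.imwrite('pics/w10.png',p['img'])
```

```text
clk 9.675 tcp [659.4 -84.5 180.8] fix [ 74.7 -20.7 180.8] yang_fix 1.57 F [-0.9 -0.2  0.2] gap -0.13575254843462053 q [-0.23  0.56  0.05  1.04 -0.02 -0.55]
```

View pics/w10.png

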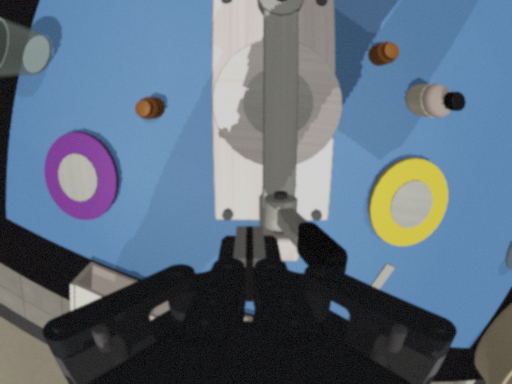

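The tips at (248,240) are level with the grip at (315,250) and to its left. Pushing +y now.

>>> carry_out([
  {"jaw": -1, "tx": 0, "ty": 8, "tz": 1, "twist": 0},
  {"jaw": -1, "tx": 0, "ty": 8, "tz": 1, "twist": 0},
  {"jaw": -1, "tx": 0, "ty": 8, "tz": 1, "twist": 0},
  {"jaw": -1, "tx": 0, "ty": 8, "tz": 1, "twist": 0},
])

```text
clock: 10.22
tcp_pos: [650.5, -55.5, 177.3]
orientation: [[-0.95, -0.313, 0.012], [-0.314, 0.949, -0.029], [-0.003, -0.031, -1.0]]
contact_force: [1.4, -4.7, -1.8]
finger_gap: -0.1
```

Run:
```python
from plan import *
show()
p=bot.snapshot('wrist');cv2.imwrite('pics/w11.png',p['img'])
```

```text
clk 10.225 tcp [650.5 -55.5 177.3] fix [ 75.5   9.6 177.3] yang_fix 1.568 F [ 1.4 -4.7 -1.8] gap -0.13086947820244668 q [-0.19  0.54  0.    1.01 -0.03 -0.51]
```

View pics/w11.png

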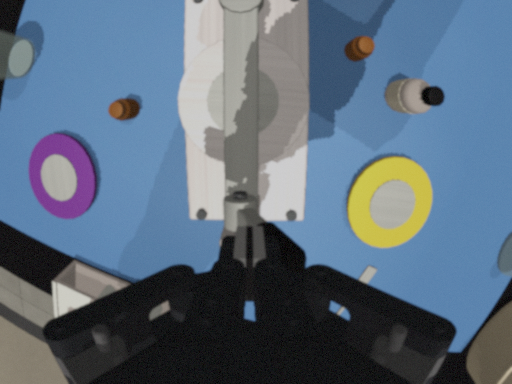

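>>> carry_out([
  {"jaw": -1, "tx": 0, "ty": 7, "tz": 2, "twist": 0},
  {"jaw": -1, "tx": 0, "ty": 7, "tz": 3, "twist": 0},
  {"jaw": -1, "tx": 0, "ty": 7, "tz": 4, "twist": 0},
  {"jaw": -1, "tx": 0, "ty": 6, "tz": 5, "twist": 0},
  {"jaw": -1, "tx": 0, "ty": 6, "tz": 5, "twist": 0},
])

```text
clock: 10.9
tcp_pos: [640.9, -25.7, 159.0]
orientation: [[-0.95, -0.312, 0.016], [-0.312, 0.949, -0.035], [-0.004, -0.038, -0.999]]
contact_force: [-0.8, -6.0, 3.0]
finger_gap: 0.1
```

Run:
```python
from plan import *
show()
p=bot.snapshot('wrist');cv2.imwrite('pics/w12.png',p['img'])
p=bot.snapshot('scene');cv2.imwrite('pics/s12.png',cv2.resize(p['img'][110:260,150:300],None,fx=4,fy=4,interpolation=2))
```

```text
clk 10.9 tcp [640.9 -25.7 159. ] fix [ 75.8  40.9 159. ] yang_fix 1.566 F [-0.8 -6.   3. ] gap 0.10208746437475263 q [-0.14  0.53 -0.06  0.96 -0.03 -0.46]
```

View pics/w12.png

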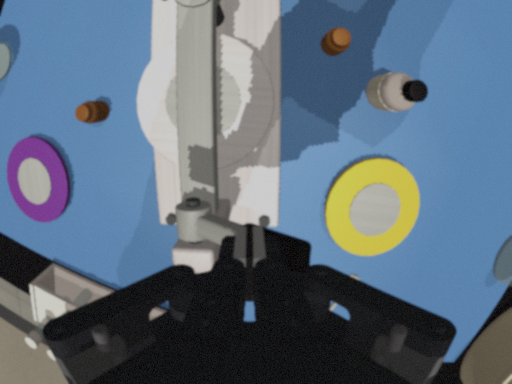

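View pics/s12.png

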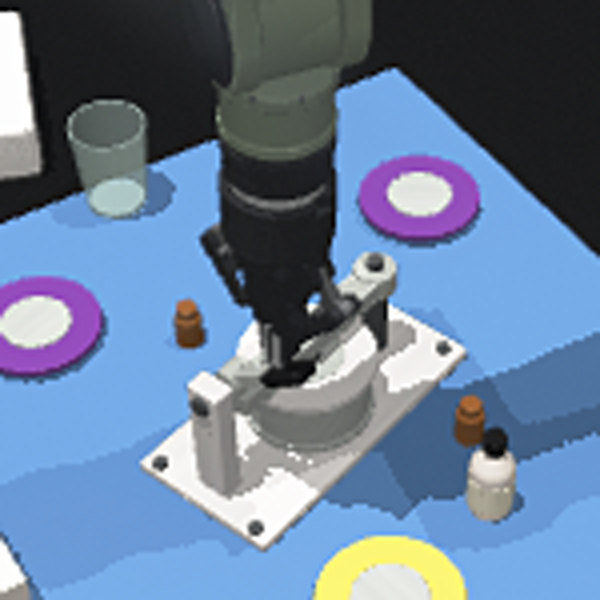

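The lever is at about 0.9 rad and following the finger. Continuing the arc, now mostly downward.

>>> carry_out([
  {"jaw": -1, "tx": 0, "ty": 5, "tz": 6, "twist": 0},
  {"jaw": -1, "tx": 0, "ty": 5, "tz": 7, "twist": 0},
  {"jaw": -1, "tx": 0, "ty": 4, "tz": 7, "twist": 0},
  {"jaw": -1, "tx": 0, "ty": 4, "tz": 7, "twist": 0},
])

```text
clock: 11.5
tcp_pos: [635.8, -9.1, 130.0]
orientation: [[-0.95, -0.312, 0.017], [-0.312, 0.949, -0.036], [-0.005, -0.039, -0.999]]
contact_force: [1.4, -4.8, 3.6]
finger_gap: -0.0
```

Run:
```python
from plan import *
show()
```

```text
clk 11.5 tcp [635.8  -9.1 130. ] fix [ 76.2  58.3 130. ] yang_fix 1.566 F [ 1.4 -4.8  3.6] gap -0.04831232935857844 q [-0.11  0.55 -0.12  0.89 -0.03 -0.43]
```

>>> carry_out([
  {"jaw": -1, "tx": 0, "ty": 2, "tz": 5, "twist": 0},
  {"jaw": -1, "tx": 0, "ty": 1, "tz": 4, "twist": 0},
])

```text
clock: 11.75
tcp_pos: [635.8, -7.0, 123.5]
orientation: [[-0.95, -0.312, 0.019], [-0.312, 0.949, -0.038], [-0.007, -0.042, -0.999]]
contact_force: [-12.2, -4.5, 38.9]
finger_gap: 0.2
```

>>> carry_out([
  {"jaw": -1, "tx": 0, "ty": 0, "tz": 4, "twist": 0},
])

```text
clock: 11.88
tcp_pos: [635.9, -7.2, 123.6]
orientation: [[-0.95, -0.312, 0.021], [-0.312, 0.949, -0.039], [-0.008, -0.043, -0.999]]
contact_force: [-13.4, -1.2, 34.9]
finger_gap: -0.3
```

>>> carry_out([
  {"jaw": -1, "tx": 0, "ty": 0, "tz": 4, "twist": 0},
])

```text
clock: 12.0
tcp_pos: [635.9, -7.2, 123.7]
orientation: [[-0.95, -0.312, 0.023], [-0.313, 0.949, -0.039], [-0.01, -0.044, -0.999]]
contact_force: [-10.7, -1.9, 29.1]
finger_gap: 0.1
```

Run:
```python
from plan import *
show()
p=bot.snapshot('wrist');cv2.imwrite('pics/w13.png',p['img'])
p=bot.snapshot('scene');cv2.imwrite('pics/s13.png',cv2.resize(p['img'][110:260,150:300],None,fx=4,fy=4,interpolation=2))
```

```text
clk 12.0 tcp [635.9  -7.2 123.7] fix [ 76.8  60.1 123.7] yang_fix 1.567 F [-10.7  -1.9  29.1] gap 0.0708305098005372 q [-0.11  0.55 -0.13  0.86 -0.04 -0.43]
```

View pics/s13.png

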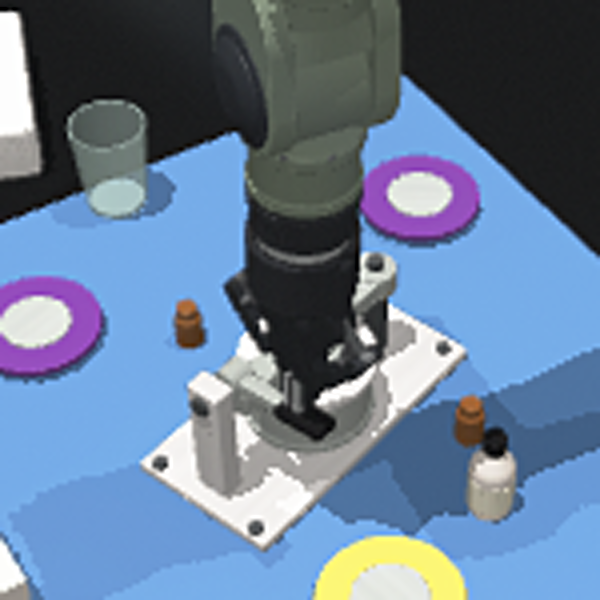

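View pics/w13.png

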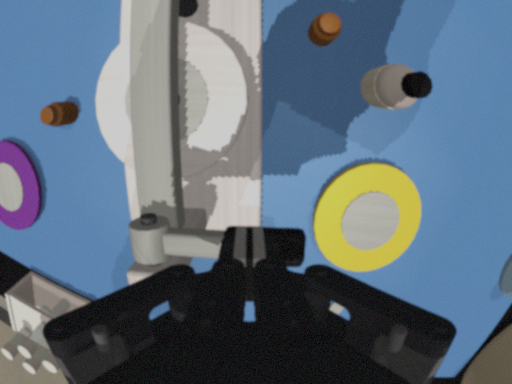

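Hard stop at about 30–39 N with the tip at z = 123.7 mm (124.6 predicted for 1.5 rad). I'll lift off and check.

>>> carry_out([
  {"jaw": -1, "tx": 0, "ty": 0, "tz": -8, "twist": 0},
  {"jaw": -1, "tx": 0, "ty": 0, "tz": -30, "twist": 0},
  {"jaw": -1, "tx": 0, "ty": 0, "tz": -40, "twist": 0},
  {"jaw": -1, "tx": 40, "ty": 0, "tz": -40, "twist": 0},
  {"jaw": -1, "tx": 50, "ty": 40, "tz": -10, "twist": 0},
  {"jaw": -1, "tx": 50, "ty": 40, "tz": 0, "twist": 0},
  {"jaw": -1, "tx": 50, "ty": 40, "tz": 0, "twist": 0},
  {"jaw": -1, "tx": 0, "ty": 0, "tz": 0, "twist": 0},
])

```text
clock: 13.1
tcp_pos: [409.6, 61.3, 242.5]
orientation: [[-0.948, -0.319, 0.011], [-0.319, 0.948, -0.013], [-0.006, -0.016, -1.0]]
contact_force: [0.7, -0.9, 0.3]
finger_gap: 0.3
```

Run:
```python
from plan import *
show()
for n,b in (('scene',(110,260,150,300)),('top',(130,240,220,330))):
    p=bot.snapshot(n);pickle.dump(p,open(n+'14.pkl','wb'))
    im=cv2.resize(p['img'][b[0]:b[1],b[2]:b[3]],None,fx=5.2 if n=='top' else 4,fy=5.2 if n=='top' else 4,interpolation=2)
    k=5.2 if n=='top' else 4
    for l,c in ((1.5,(0,0,255)),(1.35,(0,255,0))):
        q=(proj(p,F2W(f,[[81,0,114],lend(l)]))-[b[2],b[0]]+.5)*k
        cv2.polylines(im,[np.round(q).astype(int)],False,c,1)
    cv2.imwrite(f'pics/{n}14.png',im)
```

```text
clk 13.1 tcp [409.6  61.3 242.5] fix [-116.1  196.7  242.5] yang_fix 1.573 F [ 0.7 -0.9  0.3] gap 0.26837685163284486 q [-0.02  0.06 -0.5   1.   -0.01 -0.35]
```

View pics/scene14.png

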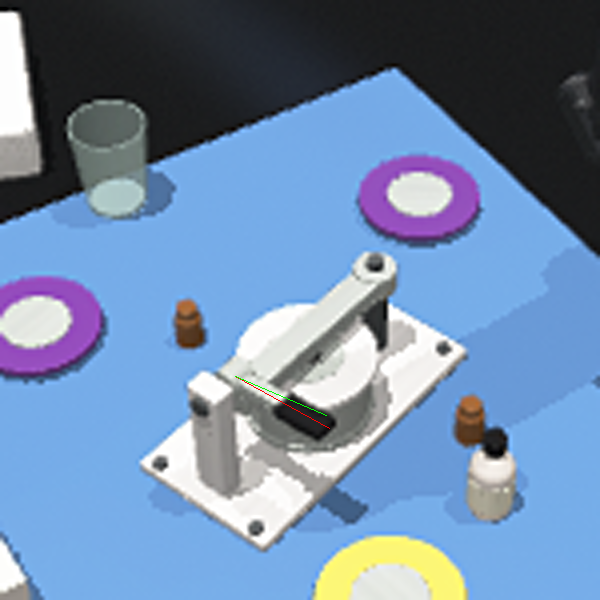

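View pics/top14.png

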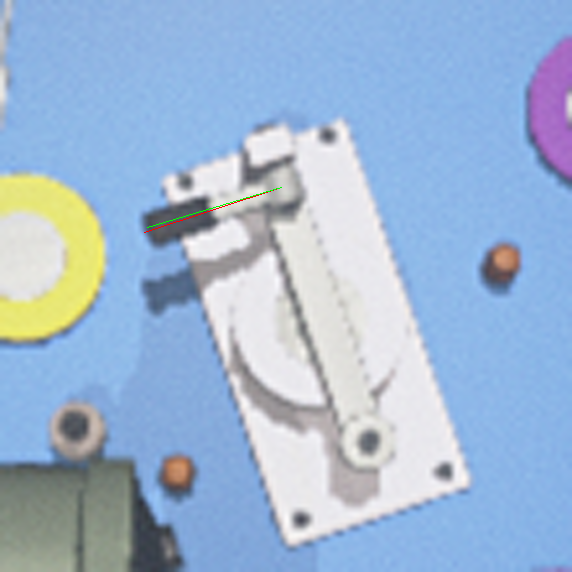

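The lever is down, parallel to the 1.5 rad line. The strap is still home, the lid is seated, and the vials, dropper and beaker haven't moved. The robot is clear, so I'm handing in.

```bash
python3 -c "
from bench import bot
print(bot.hand_in())"
```

```text
the job is handed in; nothing more can be done
None
```

The chamber lid is clamped: the strap is home under the cam and the lever is all the way down. I handed the job in at about 13 s of the 43 s allowed; no verdict is reported.

- **Strap:** I pushed it round with the shut fingers until it stopped hard at about 10–12 N, with the lever still up. The wrist and top pictures both matched 1.5 rad and ruled out 1.43.
- **Lever:** I pushed it over and down until it stopped hard at about 30–39 N, with the fingertip at z = 123.7 mm (124.6 expected for 1.5 rad). The last pictures, taken with the robot clear, show it parallel to the 1.5 rad line.
- **Everything else:** In the last pictures the lid is seated, and the vials, dropper and beaker stand where they were. I did not recheck the flask, spatula and marker, but no move went near them at their height.

**Disagreements:** The fixture position from different pictures differed by about 2–5 mm. Because of that, the first finger reading at the strap's stop was about 6 mm off what I expected. I settled it with the overlay check before touching the lever. The peak of about 39 N at the lever's stop, through the fingertips, came close to the 40 N set for the arm and the gripper's body.

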